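# Lock the press bridge and hold the guide rod in its two bushings

### The job

Lock the little press's swinging bridge by pushing the lock pin fully home through the bridge end into the post, and let go of it. Then thread the guide rod from above through the upper bushing and on through the lower one, and finish while still holding it upright there, its tip about half-way between the underside of the lower bar and the press foot and its knob clear of the bridge, so that a colleague can tighten the set screws. Leave the other things on the table where they are.

Things in the scene. Friction and masses are not known exactly. Their poses are not given: they have to be found in the camera images.
- lock_pin_grip (a point): Centre of the lock pin's black knob, where to grip it (upright cylinder 20 mm across, 26 mm tall), 76 mm above the pin's tip. Short loose steel pin, about 50 g, standing in pin_stand. z = pin axis, tip to knob. Above the 45 mm shaft: a collar 20 mm across, 4 mm thick, then a neck 12 mm across, 14 mm long, then the knob.
- lock_pin_tip (a point): Point of the lock pin, on its axis. Shaft 10 mm across, 45 mm long, with a 6 mm tapered tip. Fully home, its collar rests on top of the bridge and this point is 28 mm below the top of the post. Its knob then stands up to 44 mm above the bridge, 166 mm above the table, 75 mm from the upper bushing: carry the rod over or round it.
- guide_rod_grip (a point): Centre of the guide rod's black knob, where to grip it (upright cylinder 24 mm across, 26 mm tall), 135 mm above the rod's tip. Long loose steel rod, about 180 g, standing in rod_stand. z = rod axis, tip to knob.
- guide_rod_tip (a point): Point of the guide rod, on its axis. Shaft 14 mm across, 122 mm long up to the knob, with an 8 mm tapered tip.
- bridge_hole (a point): Centre of the mouth of the lock-pin hole in the free end of the bridge, on its top face, 122 mm above the table. Hole 13 mm across, through the bridge: an aluminium bar 36 mm wide, 190 mm long, 16 mm thick, that lies across the two posts. z up, y along the bar towards its hinge.
- post_hole (a point): Centre of the mouth of the 13 mm hole, 40 mm deep, in the top of the press's post, 105 mm above the table, 1 mm under the bridge. The pin goes through the bridge hole into this one. z up, y along the press from this post to the hinge post, x across it.
- upper_bush (a point): Centre of the upper bushing, on the top face of the bridge (122 mm above the table), midway between the posts. Bore 17 mm through the 16 mm bar, with a dark flange 28 mm across standing 4 mm above the bar (bore in the flange 18 mm).
- lower_bush (a point): Centre of the lower bushing's lower mouth, on the underside of the fixed lower bar, 48 mm above the table. The lower bar is 16 mm thick (top at 64 mm, flange to 68 mm), bore 17 mm, straight below the upper bushing; gap of 42 mm between the two bars. Below it is the press foot, top 12 mm above the table: 36 mm of free space.
- bridge (a joint): Swing of the bridge about the upright hinge on the other post, rad, 0 = holes exactly in line; it is closed and has only a little free play of 0.015 either way (about 2 mm at the lock-pin hole); the tapered pin draws it into line with little force.
- tube: Bystander: tapered orange tube, 98 mm long, 20 mm thick, lying in front of the press (long axis its y). Origin: centre of its underside at the start. May not be shifted.
- check_weight: Bystander: small check weight, 22 mm across, 26 mm tall, origin at the centre of its underside. May not be shifted.
- tweezers: Bystander: steel tweezers lying down, 125 mm long (its y), 15 mm wide, 10 mm high, origin at the centre of the underside. May not be shifted.
- ring_gauge: Bystander: flat grey plate with two holes, 34 x 75 x 6 mm, origin at the centre of the underside. May not be shifted.
- press: Fixed press frame, origin at the centre of its underside, z up, y along it towards the hinge post. Grey foot 60 x 200 x 12 mm, two 32 mm square aluminium posts at y = +75 mm (hinge) and -75 mm (lock-pin hole), a fixed lower bar between them and the swinging bridge on top; the bushings' axis is upright through the origin.
- pin_stand: Fixed drilled grey block 50 x 50 x 45 mm in which the lock pin stands (hole 35 mm deep, 0.6 mm clearance all round). Origin: centre of its underside. The two stands are left and right of the press, either way round. Deep trays, taller than the press, stand behind the work from about x = 0.58 m on: keep the hand above them in transit.
- rod_stand: Like pin_stand, for the guide rod: hole 38 mm deep, 0.6 mm clearance all round. Origin: centre of its underside.

How it is judged (in metres and radians):
On the way, in this order (a step that is already met when the one before it is completed fails the run):
1. the lock pin is fully home through bridge and post, and let go (z of lock_pin_tip in the frame of post_hole below -0.025 m and horizontal distance between lock_pin_tip and post_hole below 0.006 m and contact force between the fingers and lock_pin below 0.1 N), for 0.2 s.
2. the guide rod's tip has passed through the upper bushing from above (z of guide_rod_tip in the frame of upper_bush below -0.018 m and z of guide_rod_tip in the frame of lower_bush above 0.018 m and horizontal distance between guide_rod_tip and upper_bush below 0.006 m).
At the end, for the whole second after the job is handed in: Lock pin home (tip 25 mm or more below the post's top, within 6 mm of its hole axis), not touched; guide rod through both bushings, tip 6 to 30 mm below the lower bar's underside, within 6 mm of the bore axis, upright within 0.07 rad, at rest, gripped with over 2 N (all of step 1 and z of guide_rod_tip in the frame of lower_bush between -0.03 and -0.006 m and horizontal distance between guide_rod_tip and lower_bush below 0.006 m and angle between the z axis of guide_rod_tip and the z axis of lower_bush, either way round below 0.07 rad and contact force between the fingers and guide_rod above 2 N and linear speed of guide_rod below 0.02 m/s); the arm keeps its last pose, push and grip.
It fails at once if a bystander (tube, check weight, tweezers or ring gauge) is shifted by more than 30 mm (distance of any of tube, check_weight, tweezers, ring_gauge from where it was at the start of the episode above 0.03 m).
It also fails if it takes over 69 s, if anything falls off the work surface, if the arm or the gripper's body presses on something with over 40 N, if the wrist force passes 120 N, or if a joint passes its speed limit or range.

### The arm

A 6-joint arm with a two-finger parallel gripper is mounted at the origin on a cart in front of the work surface, level with it; the furniture and walls round the work are solid. World frame = base frame: x ahead of the robot, y to its left, z up, the work surface at z = 0. Lengths are in mm, angles in rad, forces in N, time in s.
With the tool pointing down it reaches from about 275 to 725 mm from the base axis. Payload 5.6 kg.
Tool frame: the origin (TCP) lies at the centre of the arm's flange, where the gripper is bolted on; the fingertips stand 173 mm ahead of it and the grasp point (between the pads) lies 155 mm ahead of it; z points along the fingers, y is the direction in which the jaws open and shut (so a half turn about z gives the same grasp; the last joint's range is limited). The gripper opens to 85 mm and grips with 20 to 120 N. Pads are 22 mm wide; open, the fingers measure 114 mm over their backs; the gripper's body (76 mm by 85 mm) begins 54 mm behind the grasp point. The pads swing forward as they close: fully open they stand 13 mm farther back than shut.
Start: joints at [-0.995, 0.255, 0.108, 0, -1.424, -0.285], TCP at [157.715, -526.896, 404.683] pointing down, gripper open.
Joint ranges: [-2.95, 2.95], [-1.21, 1.97], [-1.09, 1.5], [-2.87, 1.71], [-2.94, -0.07], [-3.05, 3.05]. Speed limits (rad/s): [2.57, 2.57, 3.14, 3.14, 3.14, 3.14].

### API

Orientations are given as a unit quaternion [x, y, z, w].
In Python, from plant import bot gives the robot as it stands. The module is installed in compiled form; this text tells all that it offers.
- The arm moves only by the tool arm_command, never from a script. Its argument "plan" is a list of rows, each an object of numbers: "dx", "dy", "dz": the shift along the world's x, y, z in m; "ax", "ay", "az": the turn, a rotation vector about the world's x, y, z in units of 5 degrees (1.0 is 5 degrees); "gripper": the finger opening in m, from 0 to 0.0854. In form: [{"dx": .., "dy": .., "dz": .., "ax": .., "ay": .., "az": .., "gripper": ..}, ...]. A call has 1 to 20 rows; each row is the pose to reach, as a shift and turn from the pose commanded when the call began; what a row does not reach only later rows make up. A row lasts 1/12 s, in which the tool goes at most 41.7 mm and 7.16 degrees, less where a joint would pass 70% of its speed; a pose out of reach is approached as far as the arm can. A call with a gripper value outside its range is refused whole. The fingers move at their own pace and stop on an object; the grip force is fixed at half the most. Time passes only in rows, so rows that repeat a pose let the fingers close. It gives the time, the measured TCP pose, the force and the opening at its end, in the units of the state.
- bot.read_state(): the state, without advancing time (a new reading comes with each control period).
- bot.camera(name): name is "scene" or "top" or "wrist"; returns (picture, depth): 400x640x3 uint8, blue, green, red; 400x640 float32, mm along the optical axis (not along the pixel's ray), 0 where there is no reading.
- bot.camera_params(name): a dict with "camera_matrix" (3x3 intrinsics, pixels), "extrinsics" (4x4, takes a point from camera to world coordinates); the wrist camera has in their place "mount" (4x4, takes a point from camera to tool coordinates, whose origin is the TCP and whose axes are the flange's). Camera axes: x right, y down, z forward; pixel columns grow to the right and rows downward; lengths in mm; the calibration is good to about 2 mm. A picture is of the moment at which its call begins: read the wrist's pose just before it. camera_params takes no time and is no camera call.
- bot.hand_in(): hands the job in, once; it reports no verdict.
Trained networks look in the newest picture that a camera, given by its name, has taken for a name from the list of things; names that differ only in an ending like _2 or _b are one class to them, and where a whole thing is asked for, a point or a joint stands for the part that bears it (a point fixed in the world has none). Each returns a list of dicts, best first, with "p" (0 to 1); they miss things now and then, are a little off and sometimes report something else, mostly with a low value. They report only what shows in the picture. A call takes as long as a camera call.
- bot.recognise(camera, thing): "bbox" ([left, top, width, height] in pixels, round what is visible of it).
- bot.silhouettes(camera, thing): "mask" (400x640 bool, what is visible of it) and "bbox" ([left, top, width, height] in pixels, round what is visible of it).
The state is a dict: "time": time; "joint_positions": joint angles; "dq": joint speeds; "tau": joint torques, N m; "tool_pos": TCP position; "ee_rot": TCP orientation; "ft_force": force on the tool from outside, world axes, zero at the start; "ft_torque": the same for the moment, N m; "grip_width": finger opening in mm.
Only numpy, scipy, OpenCV 4.12 (cv2) and the standard library are available. Lean on these libraries where they do the work, as an engineer would, in place of code of your own. Each camera call takes 0.05 s, during which the arm holds its last target.

## Working session

There is one attempt and no reset: what is moved stays moved. The work goes in short steps, Python scripts to look and compute and a tool call to move; the robot and the scene stay as the last step left them, time stands still between calls to the robot, and variables do not carry over. Pictures are saved under pics/ and viewed, and the job is handed in when it is done.

Besides the shell and the picture viewer there is one more tool, called after "Emit:" as name(argument=value, ...), one argument or row to a line, values as JSON. arm_command: Moves the arm, as the interface text tells. Its arguments: {"type":"object","properties":{"plan":{"type":"array","items":{"type":"object","properties":{"dx":{"type":"number"},"dy":{"type":"number"},"dz":{"type":"number"},"ax":{"type":"number"},"ay":{"type":"number"},"az":{"type":"number"},"gripper":{"type":"number"}}}}},"required":["plan"]}

```bash
mkdir -p pics; python3 - <<'E'
from plant import bot
import cv2,numpy as np
s=bot.read_state();print({k:np.round(v,3).tolist() for k,v in s.items()})
for c in("scene","top"):
    p,d=bot.camera(c);cv2.imwrite(f"pics/{c}0.png",p);np.save(f"{c}0.npy",d)
    print(c,bot.camera_params(c))
print(bot.camera_params("wrist"))
E
```

```text
{'time': 0.0, 'joint_positions': [-0.995, 0.256, 0.107, -0.0, -1.424, -0.285], 'dq': [-0.0, 0.0, -0.001, 0.001, 0.001, 0.0], 'tau': [-0.0, -38.663, 23.794, 5.365, -0.006, 0.0], 'tool_pos': [157.729, -526.72, 403.792], 'ee_rot': [-0.145, 0.989, 0.001, -0.0], 'ft_force': [-0.529, -0.725, -0.411], 'ft_torque': [0.035, 0.002, 0.02], 'grip_width': 85.474}
scene {'camera_matrix': array([[477.88171512,   0.        , 325.77561898],
       [  0.        , 477.88171512, 192.04847386],
       [  0.        ,   0.        ,   1.        ]]), 'extrinsics': array([[-8.22603064e-01, -3.84321931e-01,  4.19071417e-01,
         5.30883039e+01],
       [-5.68614343e-01,  5.54187712e-01, -6.07909293e-01,
         6.30421898e+02],
       [ 1.38864399e-03, -7.38358066e-01, -6.74407472e-01,
         8.11051462e+02],
       [ 0.00000000e+00,  0.00000000e+00,  0.00000000e+00,
         1.00000000e+00]])}
top {'camera_matrix': array([[470.1846136 ,   0.        , 319.98467005],
       [  0.        , 470.1846136 , 193.00062086],
       [  0.        ,   0.        ,   1.        ]]), 'extrinsics': array([[ 1.56380940e-02, -9.86089733e-01,  1.65476550e-01,
         2.39212905e+02],
       [-9.99654934e-01, -1.89124173e-02, -1.82300316e-02,
         5.10548884e+00],
       [ 2.11060085e-02, -1.65134367e-01, -9.86045221e-01,
         1.35818943e+03],
       [ 0.00000000e+00,  0.00000000e+00,  0.00000000e+00,
         1.00000000e+00]])}
{'camera_matrix': array([[279.06794365,   0.        , 318.48694657],
       [  0.        , 279.06794365, 193.69795456],
       [  0.        ,   0.        ,   1.        ]]), 'mount': array([[-5.09544247e-04, -9.58514494e-01, -2.85043339e-01,
         7.39458447e+01],
       [ 9.99998496e-01, -9.60894942e-04,  1.44359889e-03,
         1.30927785e-01],
       [-1.65760716e-03, -2.85042175e-01,  9.58513542e-01,
         2.97889165e+01],
       [ 0.00000000e+00,  0.00000000e+00,  0.00000000e+00,
         1.00000000e+00]])}
```

View pics/scene0.png

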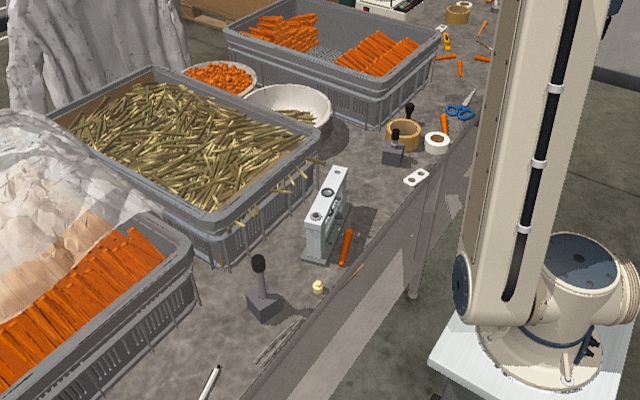

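View pics/top0.png

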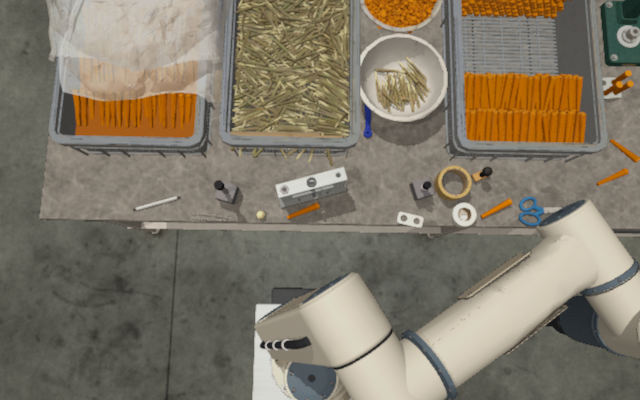

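The rod stands on the left (scene 258,265; top 224,188) and the pin on the right (scene 396,140; top 424,188). The press is at about top (312,184), slightly rotated. I'll zoom in and measure.

```bash
cat >h.py <<'E'
from plant import bot
import cv2,numpy as np
from scipy.spatial.transform import Rotation as R
def world(c,u,v,d,ext=None):
    P=bot.camera_params(c);K=P["camera_matrix"];T=P["extrinsics"] if ext is None else ext
    p=np.stack([(u-K[0,2])/K[0,0]*d,(v-K[1,2])/K[1,1]*d,d],-1)
    return p@T[:3,:3].T+T[:3,3]
def atz(c,u,v,z,ext=None):
    P=bot.camera_params(c);K=P["camera_matrix"];T=P["extrinsics"] if ext is None else ext
    r=T[:3,:3]@np.array([(u-K[0,2])/K[0,0],(v-K[1,2])/K[1,1],1.]);t=(z-T[2,3])/r[2]
    return T[:3,3]+t*r
def proj(c,p,ext=None):
    P=bot.camera_params(c);K=P["camera_matrix"];T=P["extrinsics"] if ext is None else ext
    q=T[:3,:3].T@(np.array(p)-T[:3,3]);q=K@q;return q[:2]/q[2]
def wext(s):
    T=np.eye(4);T[:3,:3]=R.from_quat(s["ee_rot"]).as_matrix();T[:3,3]=s["tool_pos"]
    return T@bot.camera_params("wrist")["mount"]
E
python3 - <<'E'
from h import *
for n,c,b in(("a","top",(270,160,90,66)),("b","top",(205,165,70,60)),("c","top",(385,165,70,60)),("d","scene",(290,155,90,120)),("e","scene",(230,240,60,90)),("f","scene",(375,110,60,60))):
    p=cv2.imread(f"pics/{c}0.png");x,y,w,h=b
    k=min(800//w,600//h);cv2.imwrite(f"pics/z{n}.png",cv2.resize(p[y:y+h,x:x+w],None,fx=k,fy=k,interpolation=cv2.INTER_CUBIC));print(n,k)
bot.camera("top");bot.camera("scene")
for c in("top","scene"):
  d=np.load(f"{c}0.npy")
  for t in("lock_pin_grip","guide_rod_grip","press","bridge","pin_stand","rod_stand"):
    r=bot.silhouettes(c,t)
    for q in r[:2]:
        v,u=np.nonzero(q["mask"]&(d>0));w=world(c,u,v,d[v,u])
        print(c,t,round(q["p"],2),q["bbox"],len(u),"zmax",np.percentile(w[:,2],98).round(1),"med",np.median(w,0).round(1))
E
```

```text
a 8
b 10
c 10
d 5
e 6
f 10
top guide_rod_grip 0.54 [214.1, 181.0, 14.0, 11.4] 107 zmax 158.1 med [454.9 245.9 150.6]
top press 0.89 [274.0, 172.4, 72.0, 36.3] 1743 zmax 126.7 med [466.8   6.1 117.3]
top bridge 0.68 [276.0, 164.7, 72.3, 32.8] 1059 zmax 127.5 med [474.9   3.8 121.1]
top bridge 0.39 [212.0, 179.5, 15.6, 12.9] 104 zmax 158.1 med [455.  246.  150.7]
top pin_stand 0.79 [407.3, 180.3, 27.6, 20.3] 327 zmax 53.4 med [ 472.6 -301.5   44. ]
top rod_stand 0.64 [215.9, 182.8, 22.2, 22.4] 340 zmax 86.7 med [452.1 240.8  43. ]
top rod_stand 0.27 [274.1, 170.7, 73.6, 30.6] 1025 zmax 127.5 med [474.2   4.2 121.2]
scene guide_rod_grip 0.78 [250.2, 253.4, 19.0, 44.7] 437 zmax 155.0 med [457.4 255.4 122.9]
scene press 0.68 [242.1, 283.4, 38.8, 41.5] 933 zmax 46.0 med [449.5 260.9  41. ]
scene press 0.66 [299.0, 166.8, 50.8, 101.8] 3035 zmax 124.3 med [463.8  37.7  67.7]
scene bridge 0.6 [304.6, 166.9, 43.0, 67.8] 1178 zmax 125.3 med [471.   26.1 120.4]
scene pin_stand 0.72 [384.0, 145.2, 20.8, 21.4] 432 zmax 46.4 med [ 476.3 -289.5   35.5]
scene rod_stand 0.73 [244.8, 284.8, 39.7, 36.6] 932 zmax 46.0 med [449.8 261.2  41.2]
```

View pics/za.png

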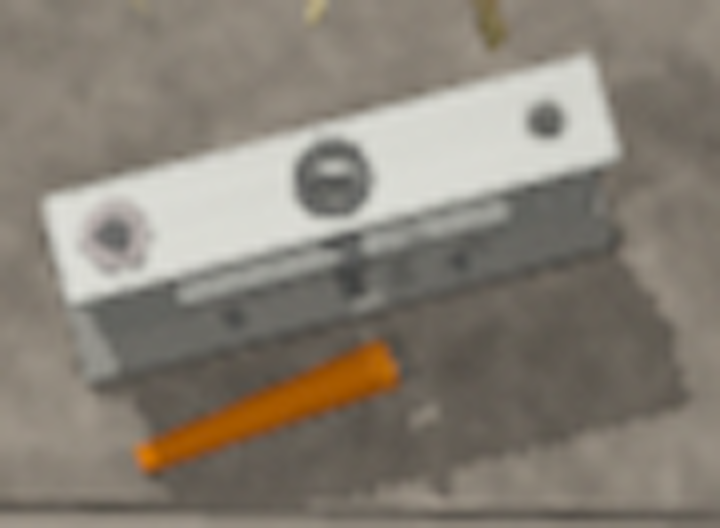

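View pics/zd.png

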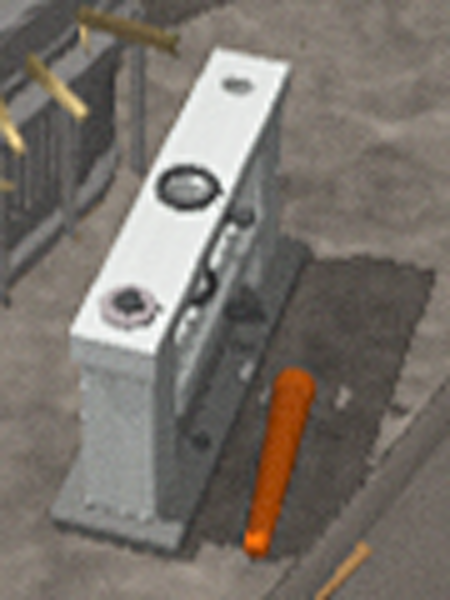

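View pics/zc.png

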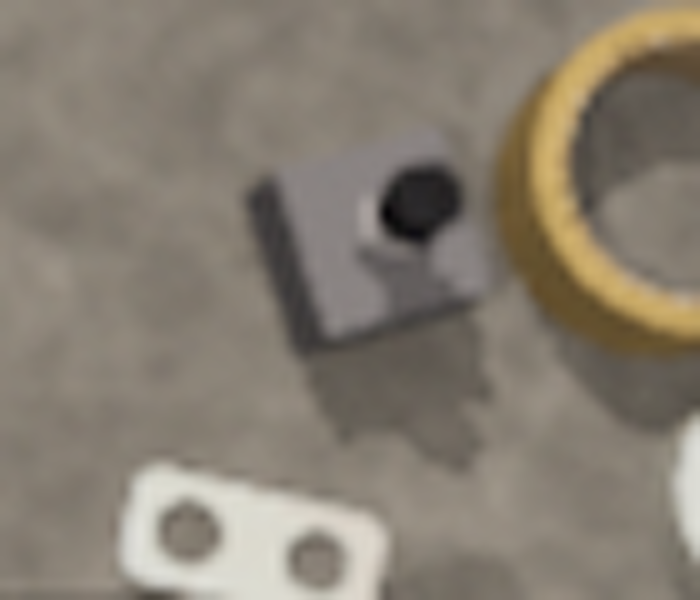

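View pics/zf.png

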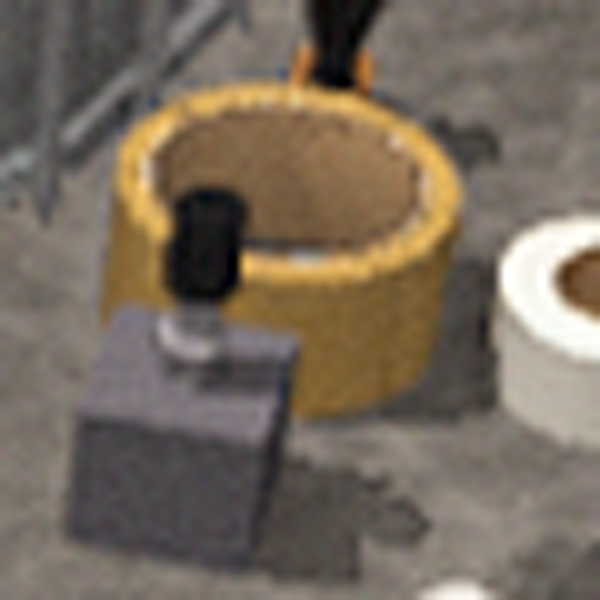

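```bash
python3 - <<'E'
from h import *
def f(x0,y0,k,X,Y): return x0+(X+.5)/k-.5,y0+(Y+.5)/k-.5
for n,X,Y in(("hinge?",115,235),("up flange",333,177),("lockhole",546,119)):
    print("top",n,atz("top",*f(270,160,8,X,Y),126 if n[0]=="u" else 122).round(1))
for n,X,Y in(("hinge?",128,304),("up flange",188,187),("lockhole",238,85)):
    print("sc",n,atz("scene",*f(290,155,5,X,Y),126 if n[0]=="u" else 122).round(1))
print("pin top",atz("top",*f(385,165,10,424,200),99).round(1)," scene knobtop",atz("scene",*f(375,110,10,210,205),99).round(1))
# tops from depth
for c in("top","scene"):
    d=np.load(f"{c}0.npy");v,u=np.mgrid[0:400,0:640];w=world(c,u,v,d)
    for n,b in(("pin",(425,-340,510,-270)),("rod",(420,215,490,285)),("tape",(430,-420,540,-335))):
        m=(d>0)&(w[...,0]>b[0])&(w[...,1]>b[1])&(w[...,0]<b[2])&(w[...,1]<b[3])
        z=w[m]; zt=np.percentile(z[:,2],99.5);t=z[z[:,2]>zt-6];print(c,n,zt.round(1),t.mean(0).round(1),np.ptp(t,0).round(1))
    m=(d>0)&(w[...,0]>560)&(w[...,0]<660)&(abs(w[...,1])<450)&(w[...,2]>100);print("tray",np.percentile(w[m],[1,99],axis=0).round(0))
E
```

```text
top hinge? [455.8  78.5 122. ]
top up flange [476.1   6.3 126. ]
top lockhole [498.1 -64.9 122. ]
sc hinge? [458.9  79.3 122. ]
sc up flange [476.4  11.1 126. ]
sc lockhole [498.9 -61.2 122. ]
pin top [ 479.6 -310.6   99. ]  scene knobtop [ 482.5 -308.7   99. ]
top pin 102.6 [ 478.5 -310.5   99.8] [17.6 17.3  7.9]
top rod 157.3 [457.9 249.5 154.3] [21.5 23.4  7.6]
top tape 53.1 [ 492.6 -381.3   49.4] [88.2 79.7  7.8]
tray [[ 560. -444.  101.]
 [ 659.  444.  181.]]
scene pin 97.8 [ 481.5 -306.    96.2] [19.4 20.6  8.5]
scene rod 155.0 [460.6 252.7 153.2] [23.4 23.   6.9]
scene tape 48.3 [ 485.6 -377.4   46. ] [86.6 84.4  8.2]
tray [[ 561. -423.  102.]
 [ 659.  444.  179.]]
```

View pics/zb.png

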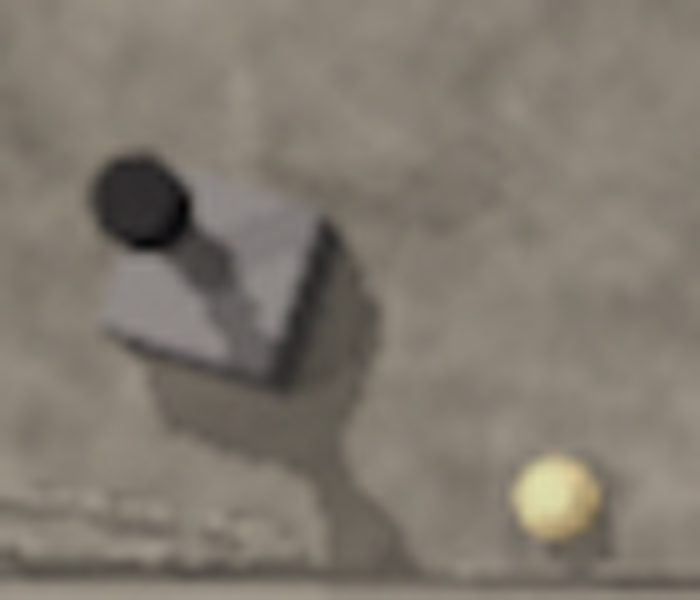

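View pics/ze.png

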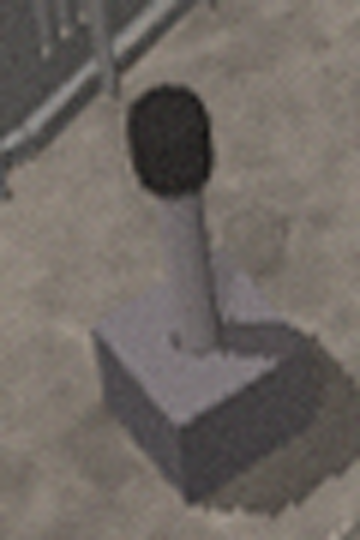

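Emit:
arm_command(
  plan=[
    {"dx": 0.29,"dy": 0.218,"dz": -0.045},
    {"dx": 0.29,"dy": 0.218,"dz": -0.045},
    {"dx": 0.29,"dy": 0.218,"dz": -0.045},
    {"dx": 0.29,"dy": 0.218,"dz": -0.045},
    {"dx": 0.29,"dy": 0.218,"dz": -0.045},
    {"dx": 0.29,"dy": 0.218,"dz": -0.045},
    {"dx": 0.29,"dy": 0.218,"dz": -0.045},
    {"dx": 0.29,"dy": 0.218,"dz": -0.045},
    {"dx": 0.29,"dy": 0.218,"dz": -0.045},
    {"dx": 0.29,"dy": 0.218,"dz": -0.045},
    {"dx": 0.29,"dy": 0.218,"dz": -0.045},
    {"dx": 0.29,"dy": 0.218,"dz": -0.045},
  ],
)

```text
invalid input
```

```bash
cat >>h.py <<'E'
def snap(c,name):
    s=bot.read_state();p,d=bot.camera(c);cv2.imwrite(f"pics/{name}.png",p);np.save(f"{name}.npy",d)
    E=wext(s) if c=="wrist" else None
    print(s["time"],np.round(s["tool_pos"],1),np.round(s["ee_rot"],4),np.round(s["ft_force"],1),np.round(s["grip_width"],1),np.round(s["joint_positions"],2))
    return s,p,d,E
E
python3 - <<'E'
from h import *
s,p,d,E=snap("wrist","w1")
for t in ("lock_pin_grip","pin_stand"):
  for q in bot.silhouettes("wrist",t)[:2]:
    v,u=np.nonzero(q["mask"]&(d>0));w=world("wrist",u,v,d[v,u],E)
    z=np.percentile(w[:,2],98);tp=w[w[:,2]>z-4];print(t,q["p"],q["bbox"],z,tp.mean(0),np.ptp(tp,0),(tp.max(0)+tp.min(0))/2)
print(proj("wrist",[480,-309,99],E))
E
```

```text
0.8 [ 157.7 -526.9  404.7] [-0.1449  0.9894 -0.      0.    ] [-0.1  0.4  0.6] 85.3 [-1.    0.26  0.11 -0.   -1.42 -0.28]
[401.15619016 441.6768874 ]
```

View pics/w1.png

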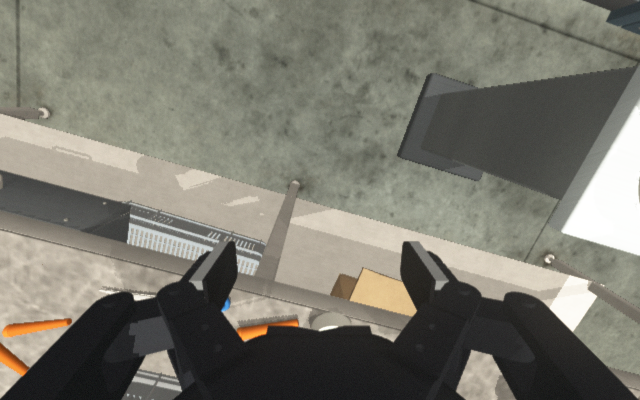

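The call was refused, so the arm hasn't moved. I'll give every field this time. The wrist view shows the fingers at the bottom (235,265 and 410,265), with the camera on the robot side.

Emit:
arm_command(
  plan=[
    {"dx": 0.29,"dy": 0.218,"dz": -0.045,"ax": 0,"ay": 0,"az": 0,"gripper": 0.085},
    {"dx": 0.29,"dy": 0.218,"dz": -0.045,"ax": 0,"ay": 0,"az": 0,"gripper": 0.085},
    {"dx": 0.29,"dy": 0.218,"dz": -0.045,"ax": 0,"ay": 0,"az": 0,"gripper": 0.085},
    {"dx": 0.29,"dy": 0.218,"dz": -0.045,"ax": 0,"ay": 0,"az": 0,"gripper": 0.085},
    {"dx": 0.29,"dy": 0.218,"dz": -0.045,"ax": 0,"ay": 0,"az": 0,"gripper": 0.085},
    {"dx": 0.29,"dy": 0.218,"dz": -0.045,"ax": 0,"ay": 0,"az": 0,"gripper": 0.085},
    {"dx": 0.29,"dy": 0.218,"dz": -0.045,"ax": 0,"ay": 0,"az": 0,"gripper": 0.085},
    {"dx": 0.29,"dy": 0.218,"dz": -0.045,"ax": 0,"ay": 0,"az": 0,"gripper": 0.085},
    {"dx": 0.29,"dy": 0.218,"dz": -0.045,"ax": 0,"ay": 0,"az": 0,"gripper": 0.085},
    {"dx": 0.29,"dy": 0.218,"dz": -0.045,"ax": 0,"ay": 0,"az": 0,"gripper": 0.085},
    {"dx": 0.29,"dy": 0.218,"dz": -0.045,"ax": 0,"ay": 0,"az": 0,"gripper": 0.085},
    {"dx": 0.29,"dy": 0.218,"dz": -0.045,"ax": 0,"ay": 0,"az": 0,"gripper": 0.085},
  ],
)

```text
time: 1.95
tool_pos: [447.6, -309.0, 359.7]
ee_rot: [-0.145, 0.989, -0.0, -0.0]
ft_force: [-0.4, -0.1, 0.1]
grip_width: 84.9
```

```bash
cat > t.py <<'E'
from h import *
import sys
name,thing,zt=sys.argv[1],sys.argv[2],float(sys.argv[3])
s,p,d,E=snap("wrist",name)
for q in bot.silhouettes("wrist",thing)[:2]:
    v,u=np.nonzero(q["mask"]&(d>0));w=world("wrist",u,v,d[v,u],E)
    z=np.percentile(w[:,2],98);tp=w[(w[:,2]>z-4)];print(thing,q["p"],q["bbox"],z,tp.mean(0),np.ptp(tp,0),(tp.max(0)+tp.min(0))/2)
E
python3 t.py w2 lock_pin_grip 99; python3 -c "
from h import *
print(proj('wrist',[480,-309,99],wext(bot.read_state())))"
```

```text
1.95 [ 447.6 -309.   359.7] [-1.451e-01  9.894e-01 -1.000e-04 -2.000e-04] [-0.4 -0.1  0.1] 84.9 [-0.32  0.26  0.    0.   -1.31 -0.96]
lock_pin_grip 0.73 [296.3, 210.2, 22.6, 33.5] 100.9256153324231 [ 479.15789444 -310.02509071   99.65918124] [18.70802257 19.19676924  4.41236485] [ 479.52762961 -309.99263553   99.21275812]
lock_pin_grip 0.33 [544.0, 299.5, 96.0, 53.4] 126.90772647747464 [483.9430689  -27.97503352 124.40903404] [ 92.61787926 257.833108   139.07209462] [ 459.60635706 -115.14616998  192.44455275]
[308.21858519 232.90146156]
```

View pics/w2.png

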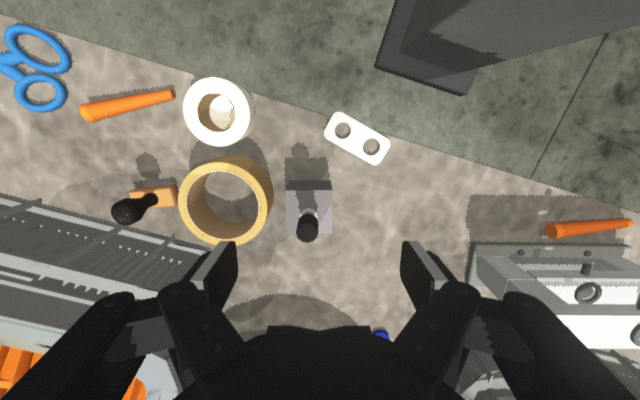

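The pin knob is at wrist pixel (308,222), which puts it at about (479.5, -310). I'll move over it, descend and close.

Emit:
arm_command(
  plan=[
    {"dx": 0.032,"dy": -0.001,"dz": -0.015,"ax": 0,"ay": 0,"az": 0,"gripper": 0.085},
    {"dx": 0.032,"dy": -0.001,"dz": -0.03,"ax": 0,"ay": 0,"az": 0,"gripper": 0.085},
    {"dx": 0.032,"dy": -0.001,"dz": -0.06,"ax": 0,"ay": 0,"az": 0,"gripper": 0.085},
    {"dx": 0.032,"dy": -0.001,"dz": -0.09,"ax": 0,"ay": 0,"az": 0,"gripper": 0.085},
    {"dx": 0.032,"dy": -0.001,"dz": -0.119,"ax": 0,"ay": 0,"az": 0,"gripper": 0.06},
    {"dx": 0.032,"dy": -0.001,"dz": -0.119,"ax": 0,"ay": 0,"az": 0,"gripper": 0.04},
    {"dx": 0.032,"dy": -0.001,"dz": -0.119,"ax": 0,"ay": 0,"az": 0,"gripper": 0.032},
    {"dx": 0.032,"dy": -0.001,"dz": -0.119,"ax": 0,"ay": 0,"az": 0,"gripper": 0.032},
    {"dx": 0.032,"dy": -0.001,"dz": -0.119,"ax": 0,"ay": 0,"az": 0,"gripper": 0.032},
  ],
)

```text
time: 2.8
tool_pos: [480.3, -310.6, 243.3]
ee_rot: [-0.145, 0.989, -0.001, 0.002]
ft_force: [0.4, 0.5, 1.0]
grip_width: 32.5
```

```bash
python3 t.py w3 lock_pin_grip 99; python3 - <<'E'
from h import *
p=cv2.imread("pics/w3.png")[180:400,200:440];cv2.imwrite("pics/w3z.png",cv2.resize(p,None,fx=2.5,fy=2.5))
E
```

```text
2.8 [ 480.3 -310.6  243.3] [-0.1448  0.9895 -0.0013  0.0018] [0.4 0.5 1. ] 32.5 [-0.3   0.4  -0.12  0.   -1.05 -0.98]
lock_pin_grip 0.68 [299.8, 222.5, 43.5, 73.3] 100.8158958746027 [ 479.14695735 -310.36946989   99.66667175] [19.39257808 19.02787007  4.71510299] [ 480.07917344 -310.14886635   99.17705136]
```

View pics/w3z.png

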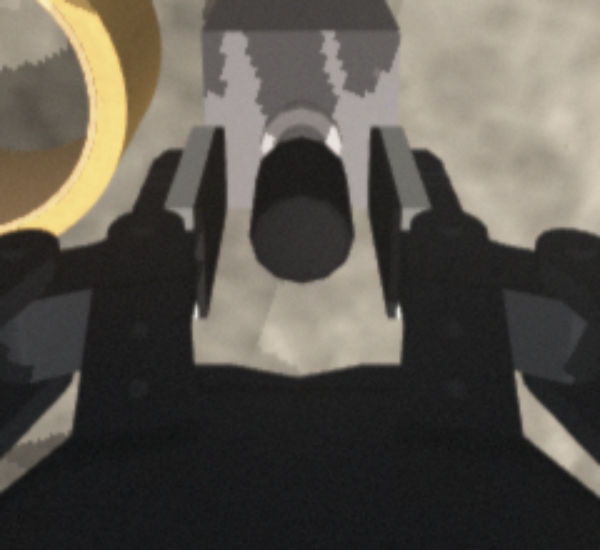

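The knob sits centred between the pads. I'll close on it and lift straight up.

Emit:
arm_command(
  plan=[
    {"dx": 0,"dy": 0,"dz": 0,"ax": 0,"ay": 0,"az": 0,"gripper": 0.01},
    {"dx": 0,"dy": 0,"dz": 0,"ax": 0,"ay": 0,"az": 0,"gripper": 0.01},
    {"dx": 0,"dy": 0,"dz": 0,"ax": 0,"ay": 0,"az": 0,"gripper": 0.01},
    {"dx": 0,"dy": 0,"dz": 0,"ax": 0,"ay": 0,"az": 0,"gripper": 0.01},
    {"dx": 0,"dy": 0,"dz": 0,"ax": 0,"ay": 0,"az": 0,"gripper": 0.01},
    {"dx": 0,"dy": 0,"dz": 0.01,"ax": 0,"ay": 0,"az": 0,"gripper": 0.01},
    {"dx": 0,"dy": 0,"dz": 0.025,"ax": 0,"ay": 0,"az": 0,"gripper": 0.01},
    {"dx": 0,"dy": 0,"dz": 0.04,"ax": 0,"ay": 0,"az": 0,"gripper": 0.01},
    {"dx": 0,"dy": 0,"dz": 0.07,"ax": 0,"ay": 0,"az": 0,"gripper": 0.01},
    {"dx": 0,"dy": 0,"dz": 0.1,"ax": 0,"ay": 0,"az": 0,"gripper": 0.01},
    {"dx": 0,"dy": 0,"dz": 0.13,"ax": 0,"ay": 0,"az": 0,"gripper": 0.01},
    {"dx": 0,"dy": 0,"dz": 0.13,"ax": 0,"ay": 0,"az": 0,"gripper": 0.01},
  ],
)

```text
time: 3.9
tool_pos: [480.4, -310.7, 378.1]
ee_rot: [-0.145, 0.989, -0.004, 0.004]
ft_force: [0.6, -1.7, -0.2]
grip_width: 18.1
```

```bash
python3 - <<'E'
from h import *
s,p,d,E=snap("wrist","w4")
cv2.imwrite("pics/w4z.png",cv2.resize(p[180:400,200:440],None,fx=2.5,fy=2.5))
g=np.array(s["tool_pos"])+R.from_quat(s["ee_rot"]).as_matrix()@[0,0,155]
print("grasp",g, "tip expected px",proj("wrist",g+R.from_quat(s["ee_rot"]).as_matrix()@[0,0,76],E))
E
```

```text
3.9 [ 480.4 -310.7  378.1] [-0.1452  0.9894 -0.0037  0.0044] [ 0.6 -1.7 -0.2] 18.1 [-0.3   0.3   0.11  0.   -1.36 -0.98]
grasp [ 481.86047545 -311.58636225  223.14679658] tip expected px [317.93982322 211.32965893]
```

View pics/w4z.png

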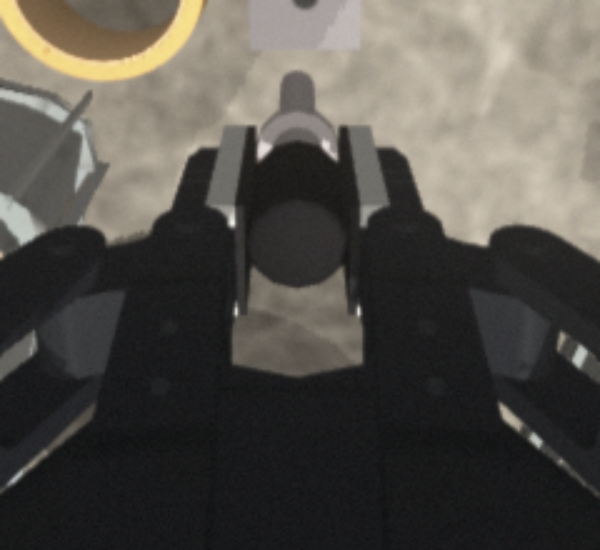

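Emit:
arm_command(
  plan=[
    {"dx": 0.005,"dy": 0.03,"dz": 0.02,"ax": 0,"ay": 0,"az": 0,"gripper": 0.01},
    {"dx": 0.019,"dy": 0.247,"dz": 0.02,"ax": 0,"ay": 0,"az": 0,"gripper": 0.01},
    {"dx": 0.019,"dy": 0.247,"dz": 0.02,"ax": 0,"ay": 0,"az": 0,"gripper": 0.01},
    {"dx": 0.019,"dy": 0.247,"dz": 0.02,"ax": 0,"ay": 0,"az": 0,"gripper": 0.01},
    {"dx": 0.019,"dy": 0.247,"dz": 0.02,"ax": 0,"ay": 0,"az": 0,"gripper": 0.01},
    {"dx": 0.019,"dy": 0.247,"dz": 0.02,"ax": 0,"ay": 0,"az": 0,"gripper": 0.01},
    {"dx": 0.019,"dy": 0.247,"dz": 0.02,"ax": 0,"ay": 0,"az": 0,"gripper": 0.01},
    {"dx": 0.019,"dy": 0.247,"dz": 0.02,"ax": 0,"ay": 0,"az": 0,"gripper": 0.01},
    {"dx": 0.019,"dy": 0.247,"dz": 0.02,"ax": 0,"ay": 0,"az": 0,"gripper": 0.01},
    {"dx": 0.019,"dy": 0.247,"dz": 0.02,"ax": 0,"ay": 0,"az": 0,"gripper": 0.01},
    {"dx": 0.019,"dy": 0.247,"dz": 0.02,"ax": 0,"ay": 0,"az": 0,"gripper": 0.01},
    {"dx": 0.019,"dy": 0.247,"dz": 0.02,"ax": 0,"ay": 0,"az": 0,"gripper": 0.01},
  ],
)

```text
time: 4.95
tool_pos: [498.6, -63.9, 390.5]
ee_rot: [-0.144, 0.99, -0.0, -0.0]
ft_force: [-0.4, -0.4, -0.2]
grip_width: 17.9
```

```bash
python3 - <<'E'
from h import *
s,p,d,E=snap("wrist","w5")
cv2.imwrite("pics/w5z.png",cv2.resize(p[130:310,220:420],None,fx=4,fy=4,interpolation=cv2.INTER_CUBIC)[:600])
Rm=R.from_quat(s["ee_rot"]).as_matrix()
g=np.array(s["tool_pos"])+Rm@[0,0,155];t=g+Rm@[0,0,76]
print("grasp",g,"tip",t,proj("wrist",t,E),"hole px",proj("wrist",[498.5,-63,122],E))
E
```

```text
4.95 [498.6 -63.9 390.5] [-1.440e-01  9.896e-01 -0.000e+00 -2.000e-04] [-0.4 -0.4 -0.2] 17.9 [ 0.18  0.17 -0.04  0.   -1.36 -1.47]
grasp [498.54372156 -63.95246247 235.50595748] tip [498.5093697  -63.96136056 159.50596576] [317.93531348 211.34141805] hole px [318.97661904 197.16464092]
```

View pics/w5.png

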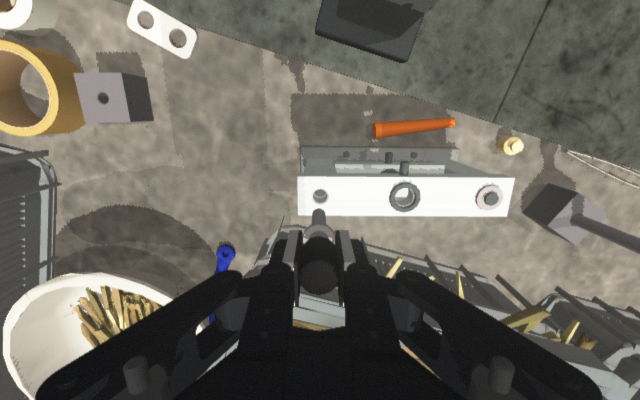

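View pics/w5z.png

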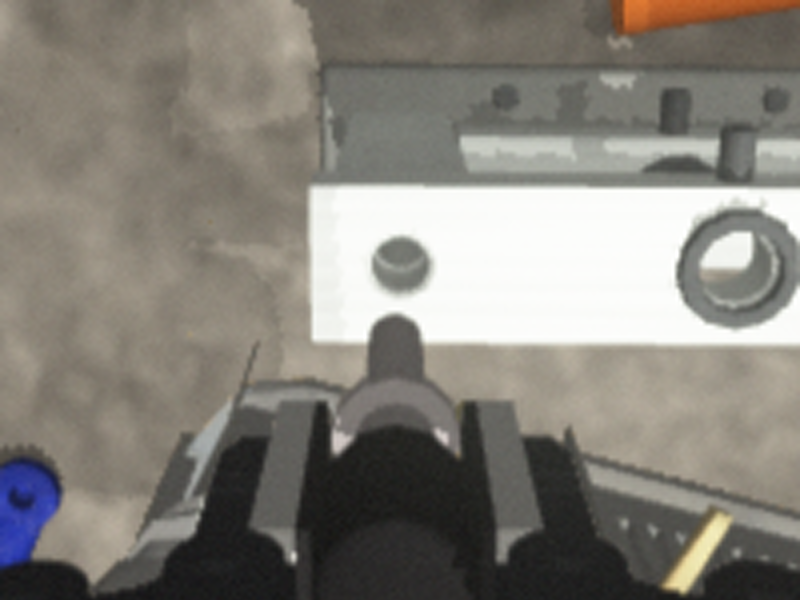

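```bash
python3 - <<'E'
from h import *
E=wext(bot.read_state())
f=lambda X,Y:(220+(X+.5)/4-.5,130+(Y+.5)/4-.5)
h=atz("wrist",*f(401,264),122,E);t=atz("wrist",*f(395,324),159.5,E);u=atz("wrist",*f(737,267),126,E)
print("hole",h,"tip",t,"upper",u,"shift",h-t, np.linalg.norm((u-h)[:2]),u-h)
E
```

```text
hole [496.94855668 -62.52674649 122.        ] tip [497.9136079  -63.69133143 159.5       ] upper [475.43267832   8.22388853 126.        ] shift [ -0.96505121   1.16458494 -37.5       ] 73.9498842245868 [-21.51587836  70.75063502   4.        ]
```

Emit:
arm_command(
  plan=[
    {"dx": -0.001,"dy": 0.0012,"dz": -0.01,"ax": 0,"ay": 0,"az": 0,"gripper": 0.01},
    {"dx": -0.001,"dy": 0.0012,"dz": -0.02,"ax": 0,"ay": 0,"az": 0,"gripper": 0.01},
    {"dx": -0.001,"dy": 0.0012,"dz": -0.03,"ax": 0,"ay": 0,"az": 0,"gripper": 0.01},
    {"dx": -0.001,"dy": 0.0012,"dz": -0.03,"ax": 0,"ay": 0,"az": 0,"gripper": 0.01},
    {"dx": -0.001,"dy": 0.0012,"dz": -0.03,"ax": 0,"ay": 0,"az": 0,"gripper": 0.01},
  ],
)

```text
time: 5.42
tool_pos: [497.6, -61.9, 359.9]
ee_rot: [-0.145, 0.989, -0.0, -0.001]
ft_force: [0.5, -1.2, -0.8]
grip_width: 18.2
```

```bash
python3 - <<'E'
from h import *
s,p,d,E=snap("wrist","w6")
cv2.imwrite("pics/w6z.png",cv2.resize(p[170:270,260:380],None,fx=6,fy=6,interpolation=cv2.INTER_CUBIC))
Rm=R.from_quat(s["ee_rot"]).as_matrix()
t=np.array(s["tool_pos"])+Rm@[0,0,231]
print("tip",t,proj("wrist",t,E))
E
```

```text
5.4167 [497.6 -61.9 359.9] [-1.448e-01  9.895e-01 -1.000e-04 -1.000e-03] [ 0.5 -1.2 -0.8] 18.2 [ 0.19  0.18 -0.1   0.   -1.29 -1.47]
tip [497.11116841 -62.04859097 128.90988558] [317.93278713 211.34079075]
```

View pics/w6z.png

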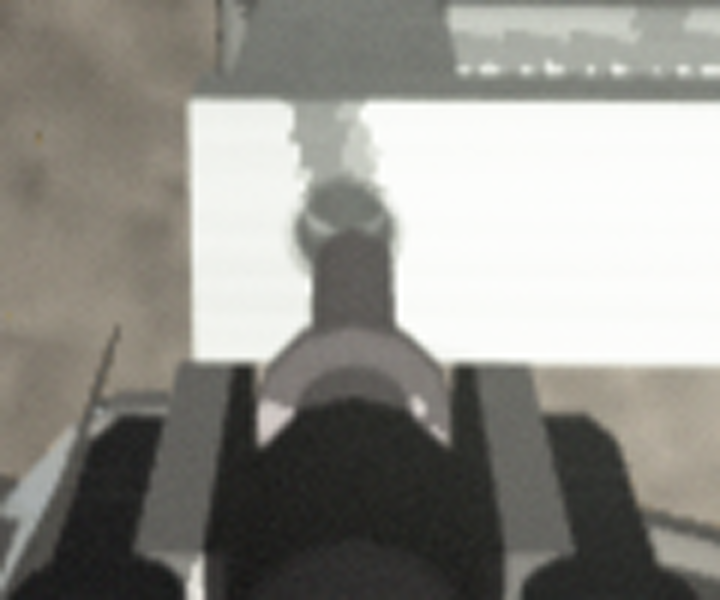

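```bash
python3 - <<'E'
from h import *
s=bot.read_state();E=wext(s)
h=atz("wrist",317.2,207.2,122,E);t=atz("wrist",353.5/6+259.5,250/6+169.5,128.9,E)
print(np.round(s["tool_pos"],1),h,t,h-t)
print([proj("wrist",h+np.array([0,0,z]),E) for z in (0,7)])
E
```

```text
[497.8 -61.9 360.6] [497.1662288  -62.73020835 122.        ] [497.67238952 -61.58149832 128.9       ] [-0.50616072 -1.14871003 -6.9       ]
[array([317.2, 207.2]), array([317.1722861 , 210.21534792])]
```

Emit:
arm_command(
  plan=[
    {"dx": -0.0005,"dy": -0.001,"dz": 0,"ax": 0,"ay": 0,"az": 0,"gripper": 0.01},
    {"dx": -0.0005,"dy": -0.001,"dz": -0.005,"ax": 0,"ay": 0,"az": 0,"gripper": 0.01},
    {"dx": -0.0005,"dy": -0.001,"dz": -0.01,"ax": 0,"ay": 0,"az": 0,"gripper": 0.01},
    {"dx": -0.0005,"dy": -0.001,"dz": -0.014,"ax": 0,"ay": 0,"az": 0,"gripper": 0.01},
    {"dx": -0.0005,"dy": -0.001,"dz": -0.018,"ax": 0,"ay": 0,"az": 0,"gripper": 0.01},
    {"dx": -0.0005,"dy": -0.001,"dz": -0.018,"ax": 0,"ay": 0,"az": 0,"gripper": 0.01},
  ],
)

```text
time: 5.97
tool_pos: [496.9, -62.7, 341.5]
ee_rot: [-0.145, 0.989, 0.0, -0.001]
ft_force: [-0.7, -0.4, -0.1]
grip_width: 18.3
```

```bash
python3 - <<'E'
from h import *
s,p,d,E=snap("wrist","w7")
cv2.imwrite("pics/w7z.png",cv2.resize(p[170:270,260:380],None,fx=6,fy=6,interpolation=cv2.INTER_CUBIC))
E
```

```text
5.9667 [496.9 -62.7 341.5] [-1.448e-01  9.895e-01  2.000e-04 -9.000e-04] [-0.7 -0.4 -0.1] 18.3 [ 0.19  0.19 -0.14 -0.   -1.24 -1.47]
```

View pics/w7z.png

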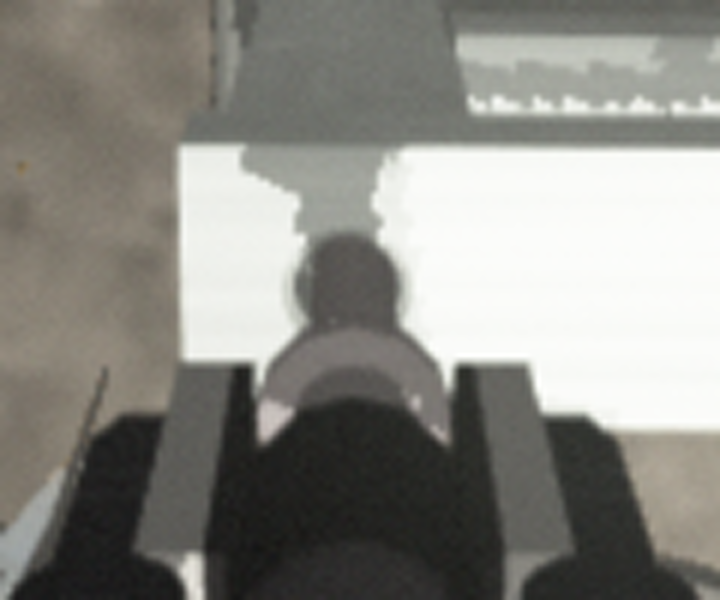

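The pin is in the bridge hole with no contact force, so I'll continue down.

Emit:
arm_command(
  plan=[
    {"dx": 0,"dy": -0.0005,"dz": -0.005,"ax": 0,"ay": 0,"az": 0,"gripper": 0.01},
    {"dx": 0,"dy": -0.0005,"dz": -0.01,"ax": 0,"ay": 0,"az": 0,"gripper": 0.01},
    {"dx": 0,"dy": -0.0005,"dz": -0.015,"ax": 0,"ay": 0,"az": 0,"gripper": 0.01},
    {"dx": 0,"dy": -0.0005,"dz": -0.02,"ax": 0,"ay": 0,"az": 0,"gripper": 0.01},
    {"dx": 0,"dy": -0.0005,"dz": -0.025,"ax": 0,"ay": 0,"az": 0,"gripper": 0.01},
    {"dx": 0,"dy": -0.0005,"dz": -0.029,"ax": 0,"ay": 0,"az": 0,"gripper": 0.01},
    {"dx": 0,"dy": -0.0005,"dz": -0.031,"ax": 0,"ay": 0,"az": 0,"gripper": 0.01},
    {"dx": 0,"dy": -0.0005,"dz": -0.031,"ax": 0,"ay": 0,"az": 0,"gripper": 0.01},
  ],
)

```text
time: 6.68
tool_pos: [497.1, -63.2, 311.1]
ee_rot: [-0.145, 0.989, 0.0, -0.001]
ft_force: [0.1, 0.1, -0.7]
grip_width: 18.6
```

Emit:
arm_command(
  plan=[
    {"dx": 0,"dy": 0,"dz": -0.002,"ax": 0,"ay": 0,"az": 0,"gripper": 0.01},
    {"dx": 0,"dy": 0,"dz": -0.0035,"ax": 0,"ay": 0,"az": 0,"gripper": 0.01},
    {"dx": 0,"dy": 0,"dz": -0.0035,"ax": 0,"ay": 0,"az": 0,"gripper": 0.01},
    {"dx": 0,"dy": 0,"dz": -0.0035,"ax": 0,"ay": 0,"az": 0,"gripper": 0.01},
  ],
)

```text
time: 7.02
tool_pos: [497.6, -63.1, 309.1]
ee_rot: [-0.145, 0.989, -0.0, 0.001]
ft_force: [-0.3, 1.6, 5.2]
grip_width: 18.2
```

```bash
python3 - <<'E'
from h import *
s,p,d,E=snap("wrist","w8")
cv2.imwrite("pics/w8z.png",cv2.resize(p[170:270,260:380],None,fx=6,fy=6,interpolation=cv2.INTER_CUBIC))
E
```

```text
7.0167 [497.6 -63.1 309.1] [-1.451e-01  9.894e-01 -2.000e-04  1.000e-03] [-0.3  1.6  5.2] 18.2 [ 0.19  0.21 -0.2   0.   -1.16 -1.47]
```

View pics/w8z.png

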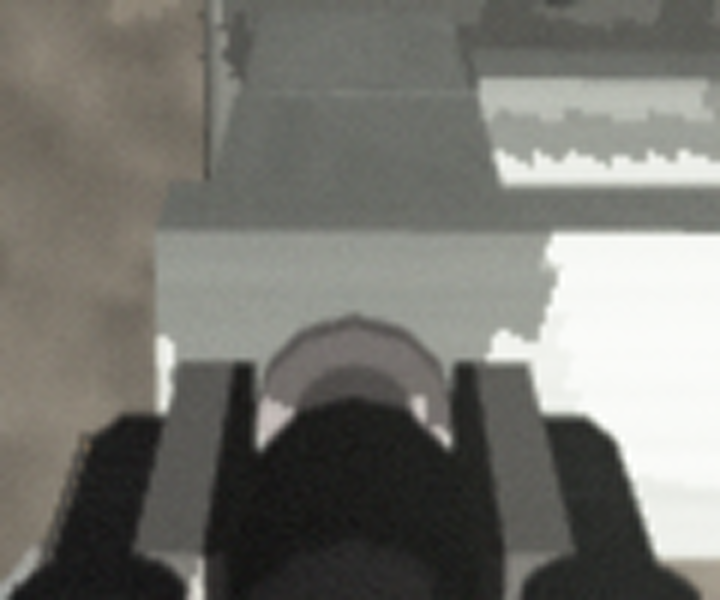

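Emit:
arm_command(
  plan=[
    {"dx": 0,"dy": 0,"dz": -0.002,"ax": 0,"ay": 0,"az": 0,"gripper": 0.01},
    {"dx": 0,"dy": 0,"dz": -0.003,"ax": 0,"ay": 0,"az": 0,"gripper": 0.01},
    {"dx": 0,"dy": 0,"dz": -0.003,"ax": 0,"ay": 0,"az": 0,"gripper": 0.01},
  ],
)

```text
time: 7.32
tool_pos: [497.7, -63.1, 308.9]
ee_rot: [-0.145, 0.989, -0.001, 0.003]
ft_force: [-6.4, 3.5, 21.9]
grip_width: 18.5
```

The force rose to 22 N with no further travel, so the collar is seated. I'll relax, open, then rise to about TCP z 470.

Emit:
arm_command(
  plan=[
    {"dx": 0,"dy": 0,"dz": 0.004,"ax": 0,"ay": 0,"az": 0,"gripper": 0.01},
    {"dx": 0,"dy": 0,"dz": 0.004,"ax": 0,"ay": 0,"az": 0,"gripper": 0.05},
    {"dx": 0,"dy": 0,"dz": 0.004,"ax": 0,"ay": 0,"az": 0,"gripper": 0.05},
    {"dx": 0,"dy": 0,"dz": 0.004,"ax": 0,"ay": 0,"az": 0,"gripper": 0.05},
    {"dx": 0,"dy": 0,"dz": 0.004,"ax": 0,"ay": 0,"az": 0,"gripper": 0.05},
    {"dx": 0,"dy": 0,"dz": 0.004,"ax": 0,"ay": 0,"az": 0,"gripper": 0.05},
    {"dx": 0,"dy": 0,"dz": 0.02,"ax": 0,"ay": 0,"az": 0,"gripper": 0.05},
    {"dx": 0,"dy": 0,"dz": 0.05,"ax": 0,"ay": 0,"az": 0,"gripper": 0.05},
    {"dx": 0,"dy": 0,"dz": 0.09,"ax": 0,"ay": 0,"az": 0,"gripper": 0.05},
    {"dx": 0,"dy": 0,"dz": 0.12,"ax": 0,"ay": 0,"az": 0,"gripper": 0.05},
    {"dx": 0,"dy": 0,"dz": 0.12,"ax": 0,"ay": 0,"az": 0,"gripper": 0.05},
  ],
)

```text
time: 8.23
tool_pos: [498.1, -63.7, 432.0]
ee_rot: [-0.145, 0.989, -0.001, 0.006]
ft_force: [-0.4, -0.3, 0.8]
grip_width: 49.9
```

```bash
python3 - <<'E'
from h import *
s,p,d,E=snap("wrist","w9")
for n,q in(("pinknobtop",[497,-63,166]),("up",[475.5,8,126])):print(n,proj("wrist",q,E))
E
```

```text
8.2333 [498.1 -63.7 432. ] [-0.145   0.9894 -0.0014  0.0057] [-0.4 -0.3  0.8] 49.9 [ 0.19  0.15  0.04  0.   -1.45 -1.47]
pinknobtop [320.36154152 193.57011196]
up [393.01892144 181.80093075]
```

View pics/w9.png

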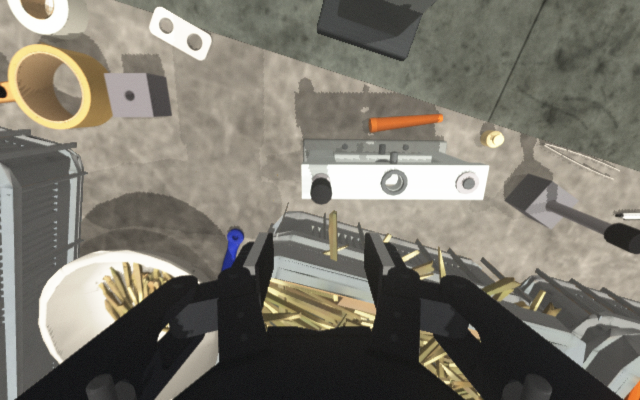

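Pin seated: its knob is at (320,188) and the upper bushing at (394,182). Next, the rod.

Emit:
arm_command(
  plan=[
    {"dx": -0.065,"dy": 0.314,"dz": -0.02,"ax": 0,"ay": 0,"az": 0,"gripper": 0.085},
    {"dx": -0.065,"dy": 0.314,"dz": -0.02,"ax": 0,"ay": 0,"az": 0,"gripper": 0.085},
    {"dx": -0.065,"dy": 0.314,"dz": -0.02,"ax": 0,"ay": 0,"az": 0,"gripper": 0.085},
    {"dx": -0.065,"dy": 0.314,"dz": -0.02,"ax": 0,"ay": 0,"az": 0,"gripper": 0.085},
    {"dx": -0.065,"dy": 0.314,"dz": -0.02,"ax": 0,"ay": 0,"az": 0,"gripper": 0.085},
    {"dx": -0.065,"dy": 0.314,"dz": -0.02,"ax": 0,"ay": 0,"az": 0,"gripper": 0.085},
    {"dx": -0.065,"dy": 0.314,"dz": -0.02,"ax": 0,"ay": 0,"az": 0,"gripper": 0.085},
    {"dx": -0.065,"dy": 0.314,"dz": -0.02,"ax": 0,"ay": 0,"az": 0,"gripper": 0.085},
    {"dx": -0.065,"dy": 0.314,"dz": -0.02,"ax": 0,"ay": 0,"az": 0,"gripper": 0.085},
    {"dx": -0.065,"dy": 0.314,"dz": -0.02,"ax": 0,"ay": 0,"az": 0,"gripper": 0.085},
    {"dx": -0.065,"dy": 0.314,"dz": -0.02,"ax": 0,"ay": 0,"az": 0,"gripper": 0.085},
    {"dx": -0.065,"dy": 0.314,"dz": -0.02,"ax": 0,"ay": 0,"az": 0,"gripper": 0.085},
  ],
)

```text
time: 9.28
tool_pos: [432.4, 250.0, 404.9]
ee_rot: [-0.144, 0.99, -0.0, -0.0]
ft_force: [-0.4, -0.6, -0.5]
grip_width: 85.0
```

```bash
python3 t.py w10 guide_rod_grip 155; python3 -c "
from h import *
print(proj('wrist',[459,251,155],wext(bot.read_state())))"
```

```text
9.2833 [432.4 250.  404.9] [-1.444e-01  9.895e-01 -3.000e-04 -3.000e-04] [-0.4 -0.6 -0.5] 85.0 [ 0.84  0.15 -0.02  0.   -1.4  -2.12]
[310.46569624 231.83783356]
```

View pics/w10.png

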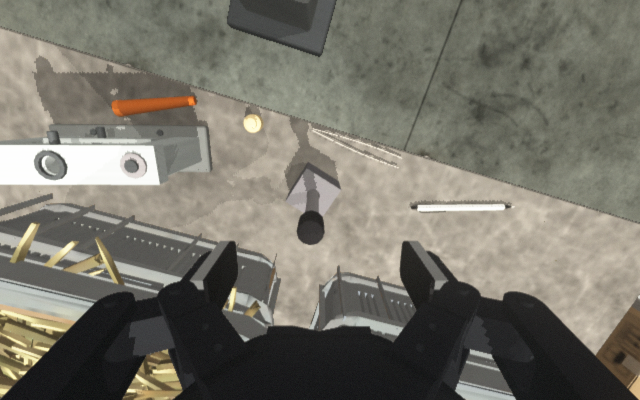

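```bash
python3 - <<'E'
from h import *
E=wext(bot.read_state());d=np.load("w10.npy");v,u=np.mgrid[200:255,285:335];dd=d[200:255,285:335]
w=world("wrist",u,v,dd,E);m=(dd>0)&(w[...,2]>149)&(w[...,2]<165);t=w[m];print(t.mean(0),(t.max(0)+t.min(0))/2,np.ptp(t,0),np.percentile(t[:,2],90),atz("wrist",311,229,155,E))
E
```

```text
[457.62297119 250.27467193 155.70113726] [458.85680528 250.45437607 153.54899665] [23.17071446 22.8056934   8.96453664] 156.91860456040453 [456.33106456 250.70687302 155.        ]
```

Emit:
arm_command(
  plan=[
    {"dx": 0.0255,"dy": 0.0005,"dz": -0.02,"ax": 0,"ay": 0,"az": 0,"gripper": 0.085},
    {"dx": 0.0255,"dy": 0.0005,"dz": -0.04,"ax": 0,"ay": 0,"az": 0,"gripper": 0.085},
    {"dx": 0.0255,"dy": 0.0005,"dz": -0.07,"ax": 0,"ay": 0,"az": 0,"gripper": 0.085},
    {"dx": 0.0255,"dy": 0.0005,"dz": -0.095,"ax": 0,"ay": 0,"az": 0,"gripper": 0.085},
    {"dx": 0.0255,"dy": 0.0005,"dz": -0.108,"ax": 0,"ay": 0,"az": 0,"gripper": 0.06},
    {"dx": 0.0255,"dy": 0.0005,"dz": -0.108,"ax": 0,"ay": 0,"az": 0,"gripper": 0.04},
    {"dx": 0.0255,"dy": 0.0005,"dz": -0.108,"ax": 0,"ay": 0,"az": 0,"gripper": 0.036},
    {"dx": 0.0255,"dy": 0.0005,"dz": -0.108,"ax": 0,"ay": 0,"az": 0,"gripper": 0.036},
    {"dx": 0.0255,"dy": 0.0005,"dz": -0.108,"ax": 0,"ay": 0,"az": 0,"gripper": 0.036},
  ],
)

```text
time: 10.13
tool_pos: [458.2, 251.4, 298.8]
ee_rot: [-0.145, 0.989, 0.001, 0.001]
ft_force: [-0.6, -0.1, 0.1]
grip_width: 35.8
```

```bash
python3 - <<'E'
from h import *
s,p,d,E=snap("wrist","w11")
cv2.imwrite("pics/w11z.png",cv2.resize(p[180:400,200:440],None,fx=2.5,fy=2.5))
E
```

```text
10.1333 [458.2 251.4 298.8] [-1.448e-01  9.895e-01  8.000e-04  1.300e-03] [-0.6 -0.1  0.1] 35.8 [ 0.8   0.26 -0.16  0.   -1.15 -2.08]
```

View pics/w11z.png

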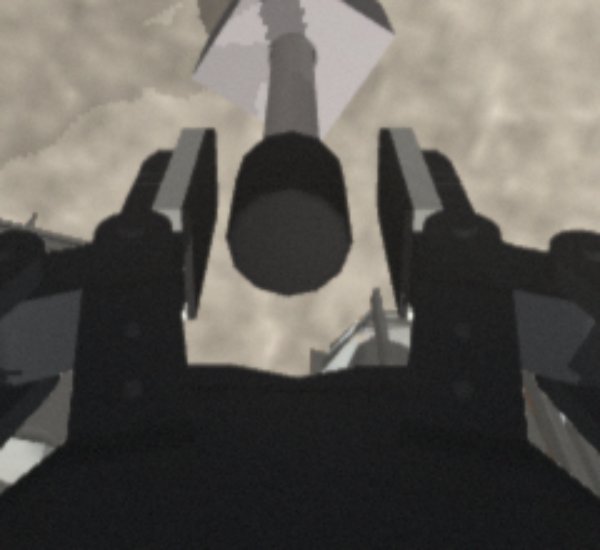

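The knob sits about 1.4 mm to the left of the jaw centre. I'll correct that, close and lift.

Emit:
arm_command(
  plan=[
    {"dx": 0.0003,"dy": -0.0013,"dz": 0,"ax": 0,"ay": 0,"az": 0,"gripper": 0.036},
    {"dx": 0.0003,"dy": -0.0013,"dz": 0,"ax": 0,"ay": 0,"az": 0,"gripper": 0.036},
    {"dx": 0.0003,"dy": -0.0013,"dz": 0,"ax": 0,"ay": 0,"az": 0,"gripper": 0.01},
    {"dx": 0.0003,"dy": -0.0013,"dz": 0,"ax": 0,"ay": 0,"az": 0,"gripper": 0.01},
    {"dx": 0.0003,"dy": -0.0013,"dz": 0,"ax": 0,"ay": 0,"az": 0,"gripper": 0.01},
    {"dx": 0.0003,"dy": -0.0013,"dz": 0,"ax": 0,"ay": 0,"az": 0,"gripper": 0.01},
    {"dx": 0.0003,"dy": -0.0013,"dz": 0,"ax": 0,"ay": 0,"az": 0,"gripper": 0.01},
    {"dx": 0.0003,"dy": -0.0013,"dz": 0.01,"ax": 0,"ay": 0,"az": 0,"gripper": 0.01},
    {"dx": 0.0003,"dy": -0.0013,"dz": 0.025,"ax": 0,"ay": 0,"az": 0,"gripper": 0.01},
    {"dx": 0.0003,"dy": -0.0013,"dz": 0.04,"ax": 0,"ay": 0,"az": 0,"gripper": 0.01},
    {"dx": 0.0003,"dy": -0.0013,"dz": 0.07,"ax": 0,"ay": 0,"az": 0,"gripper": 0.01},
    {"dx": 0.0003,"dy": -0.0013,"dz": 0.1,"ax": 0,"ay": 0,"az": 0,"gripper": 0.01},
    {"dx": 0.0003,"dy": -0.0013,"dz": 0.13,"ax": 0,"ay": 0,"az": 0,"gripper": 0.01},
    {"dx": 0.0003,"dy": -0.0013,"dz": 0.16,"ax": 0,"ay": 0,"az": 0,"gripper": 0.01},
    {"dx": 0.0003,"dy": -0.0013,"dz": 0.175,"ax": 0,"ay": 0,"az": 0,"gripper": 0.01},
    {"dx": 0.0003,"dy": -0.0013,"dz": 0.175,"ax": 0,"ay": 0,"az": 0,"gripper": 0.01},
  ],
)

```text
time: 11.52
tool_pos: [458.1, 249.9, 476.4]
ee_rot: [-0.145, 0.989, 0.002, 0.003]
ft_force: [-0.0, 0.3, -1.4]
grip_width: 22.6
```

```bash
cat > rod.py <<'E'
from h import *
import sys
n=sys.argv[1]
s,p,d,E=snap("wrist",n)
cv2.imwrite(f"pics/{n}z.png",cv2.resize(p[120:300,220:420],None,fx=4,fy=4,interpolation=cv2.INTER_CUBIC)[:600])
Rm=R.from_quat(s["ee_rot"]).as_matrix()
t=np.array(s["tool_pos"])+Rm@[0,0,290]
q=proj("wrist",t,E);print("tip",t.round(1),q,"zoom",(q-[220,120]+.5)*4-.5)
E
python3 rod.py w12
```

```text
11.5167 [458.1 249.9 476.4] [-0.1449  0.9894  0.0016  0.0029] [-0.   0.3 -1.4] 22.6 [ 0.8   0.19  0.2   0.   -1.58 -2.08]
tip [459.7 251.  186.4] [317.94609529 190.29727629] zoom [393.28438116 282.68910516]
```

View pics/w12z.png

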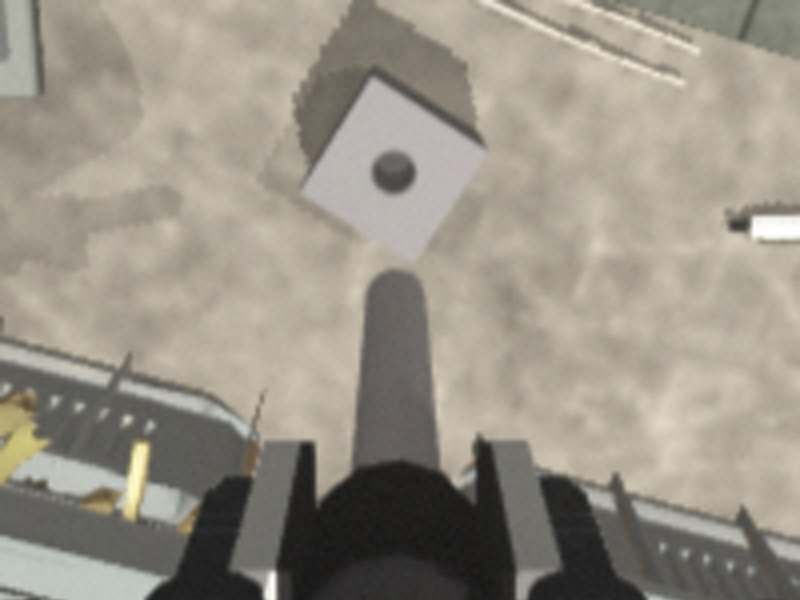

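Emit:
arm_command(
  plan=[
    {"dx": 0.002,"dy": -0.03,"dz": 0,"ax": 0,"ay": 0,"az": 0,"gripper": 0.01},
    {"dx": 0.005,"dy": -0.065,"dz": 0,"ax": 0,"ay": 0,"az": 0,"gripper": 0.01},
    {"dx": 0.0075,"dy": -0.1,"dz": 0,"ax": 0,"ay": 0,"az": 0,"gripper": 0.01},
    {"dx": 0.01,"dy": -0.135,"dz": 0,"ax": 0,"ay": 0,"az": 0,"gripper": 0.01},
    {"dx": 0.0125,"dy": -0.17,"dz": 0,"ax": 0,"ay": 0,"az": 0,"gripper": 0.01},
    {"dx": 0.015,"dy": -0.2,"dz": 0,"ax": 0,"ay": 0,"az": 0,"gripper": 0.01},
    {"dx": 0.0165,"dy": -0.225,"dz": 0,"ax": 0,"ay": 0,"az": 0,"gripper": 0.01},
    {"dx": 0.0175,"dy": -0.2415,"dz": 0,"ax": 0,"ay": 0,"az": 0,"gripper": 0.01},
    {"dx": 0.0175,"dy": -0.2415,"dz": -0.005,"ax": 0,"ay": 0,"az": 0,"gripper": 0.01},
    {"dx": 0.0175,"dy": -0.2415,"dz": -0.01,"ax": 0,"ay": 0,"az": 0,"gripper": 0.01},
    {"dx": 0.0175,"dy": -0.2415,"dz": -0.01,"ax": 0,"ay": 0,"az": 0,"gripper": 0.01},
    {"dx": 0.0175,"dy": -0.2415,"dz": -0.01,"ax": 0,"ay": 0,"az": 0,"gripper": 0.01},
  ],
)

```text
time: 12.57
tool_pos: [475.4, 9.2, 461.1]
ee_rot: [-0.145, 0.989, 0.0, -0.001]
ft_force: [-0.9, -0.4, -1.8]
grip_width: 22.1
```

```bash
python3 rod.py w13
```

```text
12.5667 [475.4   9.2 461.1] [-0.1453  0.9894  0.     -0.0012] [-0.9 -0.4 -1.8] 22.1 [ 0.35  0.1   0.05 -0.   -1.53 -1.63]
tip [474.7   9.1 171.1] [317.94518131 190.30192803] zoom [393.28072525 282.70771212]
```

View pics/w13z.png

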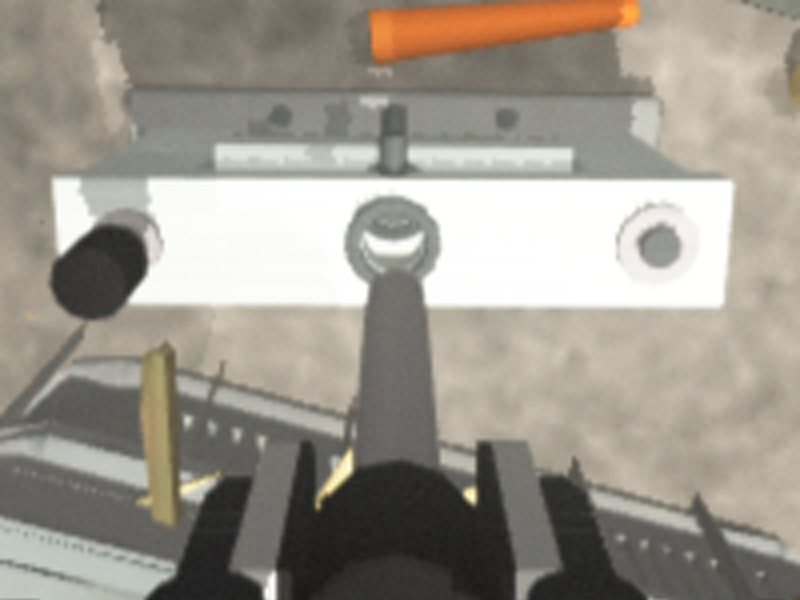

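```bash
python3 - <<'E'
from h import *
s=bot.read_state();E=wext(s)
f=lambda X,Y:(220+(X+.5)/4-.5,120+(Y+.5)/4-.5)
h=atz("wrist",*f(393,240),126,E);t=atz("wrist",*f(396.5,283.5),s["tool_pos"][2]-290,E)
print(np.round(s["tool_pos"],1),h,t,h-t)
E
```

```text
[475.5   9.3 461.6] [475.43534985   9.221725   126.        ] [475.01351702   9.99298383 171.56161704] [  0.42183283  -0.77125884 -45.56161704]
```

Emit:
arm_command(
  plan=[
    {"dx": 0.0004,"dy": -0.0008,"dz": -0.01,"ax": 0,"ay": 0,"az": 0,"gripper": 0.01},
    {"dx": 0.0004,"dy": -0.0008,"dz": -0.02,"ax": 0,"ay": 0,"az": 0,"gripper": 0.01},
    {"dx": 0.0004,"dy": -0.0008,"dz": -0.03,"ax": 0,"ay": 0,"az": 0,"gripper": 0.01},
    {"dx": 0.0004,"dy": -0.0008,"dz": -0.037,"ax": 0,"ay": 0,"az": 0,"gripper": 0.01},
    {"dx": 0.0004,"dy": -0.0008,"dz": -0.037,"ax": 0,"ay": 0,"az": 0,"gripper": 0.01},
    {"dx": 0.0004,"dy": -0.0008,"dz": -0.037,"ax": 0,"ay": 0,"az": 0,"gripper": 0.01},
  ],
)

```text
time: 13.12
tool_pos: [475.8, 7.7, 424.6]
ee_rot: [-0.145, 0.989, -0.0, -0.001]
ft_force: [0.7, 0.2, -0.8]
grip_width: 22.6
```

```bash
python3 rod.py w14
```

```text
13.1167 [475.8   7.7 424.6] [-1.449e-01  9.894e-01 -2.000e-04 -6.000e-04] [ 0.7  0.2 -0.8] 22.6 [ 0.35  0.1  -0.03  0.   -1.44 -1.63]
tip [475.5   7.5 134.6] [317.94770023 190.30071181] zoom [393.29080091 282.70284724]
```

View pics/w14z.png

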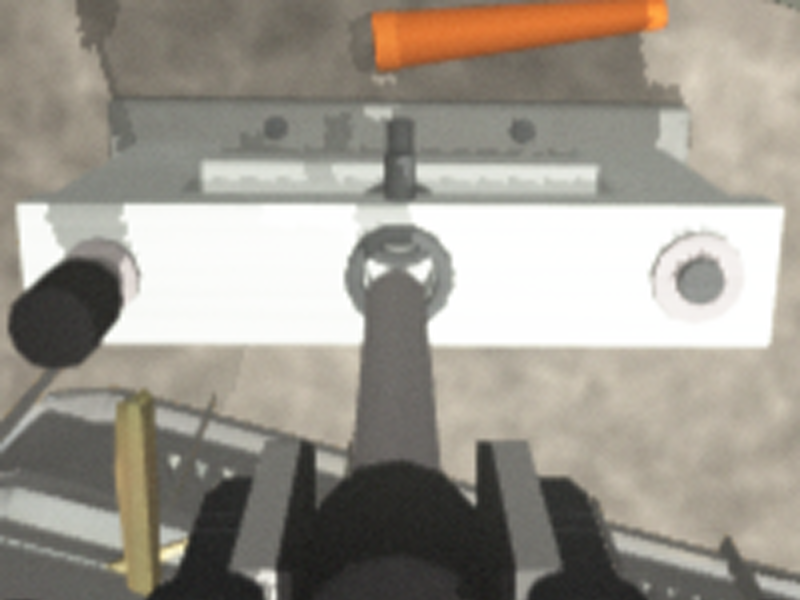

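```bash
python3 - <<'E'
from h import *
s=bot.read_state();E=wext(s)
f=lambda X,Y:(220+(X+.5)/4-.5,120+(Y+.5)/4-.5)
h=atz("wrist",*f(399.5,273.5),126,E);t=atz("wrist",*f(397.5,283.5),s["tool_pos"][2]-290,E)
print(np.round(s["tool_pos"],1),h,t,h-t)
E
python3 -c "
import cv2
p=cv2.imread('pics/w14.png')[165:225,290:350];cv2.imwrite('pics/w14y.png',cv2.resize(p,None,fx=10,fy=10,interpolation=cv2.INTER_CUBIC))"
```

```text
[476.    7.7 425.3] [475.83066419   9.1397269  126.        ] [475.93953435   8.6202025  135.28896953] [-0.10887016  0.51952439 -9.28896953]
```

View pics/w14y.png

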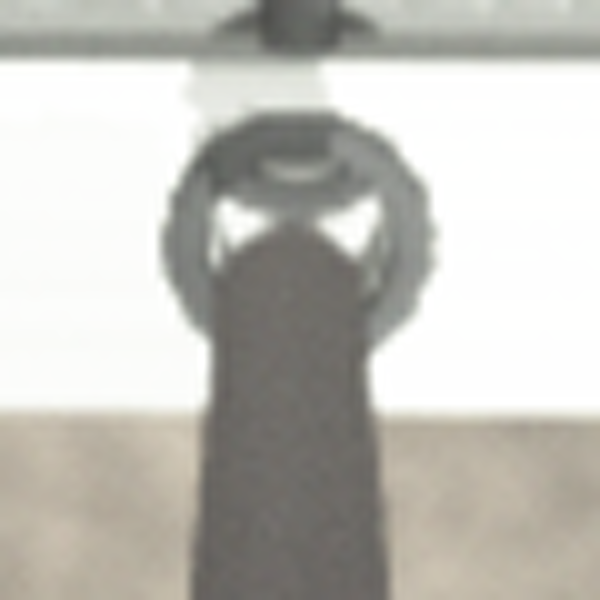

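Emit:
arm_command(
  plan=[
    {"dx": -0.0002,"dy": 0.0006,"dz": 0,"ax": 0,"ay": 0,"az": 0,"gripper": 0.01},
    {"dx": -0.0002,"dy": 0.0006,"dz": -0.004,"ax": 0,"ay": 0,"az": 0,"gripper": 0.01},
    {"dx": -0.0002,"dy": 0.0006,"dz": -0.008,"ax": 0,"ay": 0,"az": 0,"gripper": 0.01},
    {"dx": -0.0002,"dy": 0.0006,"dz": -0.012,"ax": 0,"ay": 0,"az": 0,"gripper": 0.01},
    {"dx": -0.0002,"dy": 0.0006,"dz": -0.016,"ax": 0,"ay": 0,"az": 0,"gripper": 0.01},
    {"dx": -0.0002,"dy": 0.0006,"dz": -0.016,"ax": 0,"ay": 0,"az": 0,"gripper": 0.01},
    {"dx": -0.0002,"dy": 0.0006,"dz": -0.016,"ax": 0,"ay": 0,"az": 0,"gripper": 0.01},
  ],
)

```text
time: 13.75
tool_pos: [475.7, 8.3, 408.9]
ee_rot: [-0.145, 0.989, -0.0, -0.0]
ft_force: [0.6, -0.4, -2.4]
grip_width: 22.6
```

```bash
python3 rod.py w15; python3 -c "
import cv2
p=cv2.imread('pics/w15.png')[165:225,290:350];cv2.imwrite('pics/w15y.png',cv2.resize(p,None,fx=10,fy=10,interpolation=cv2.INTER_CUBIC))"
```

```text
13.75 [475.7   8.3 408.9] [-1.449e-01  9.894e-01 -1.000e-04 -3.000e-04] [ 0.6 -0.4 -2.4] 22.6 [ 0.35  0.11 -0.07  0.   -1.4  -1.63]
tip [475.5   8.2 118.9] [317.94753865 190.30095393] zoom [393.29015458 282.7038157 ]
```

View pics/w15y.png

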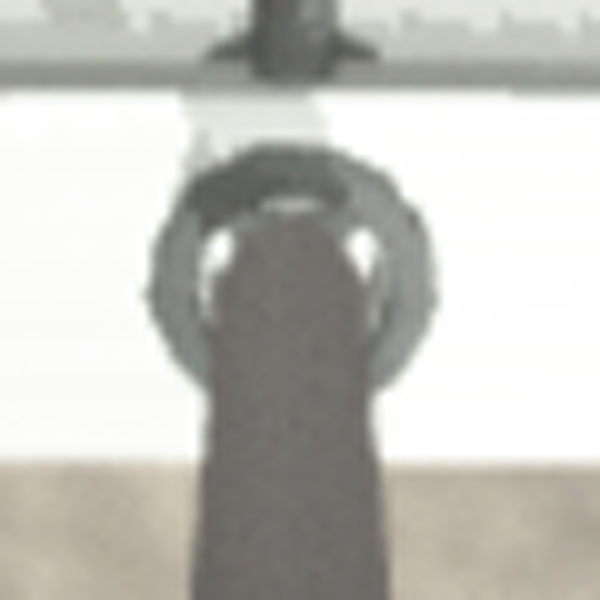

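Emit:
arm_command(
  plan=[
    {"dx": 0,"dy": 0,"dz": -0.005,"ax": 0,"ay": 0,"az": 0,"gripper": 0.01},
    {"dx": 0,"dy": 0,"dz": -0.01,"ax": 0,"ay": 0,"az": 0,"gripper": 0.01},
    {"dx": 0,"dy": 0,"dz": -0.015,"ax": 0,"ay": 0,"az": 0,"gripper": 0.01},
    {"dx": 0,"dy": 0,"dz": -0.02,"ax": 0,"ay": 0,"az": 0,"gripper": 0.01},
    {"dx": 0,"dy": 0,"dz": -0.025,"ax": 0,"ay": 0,"az": 0,"gripper": 0.01},
    {"dx": 0,"dy": 0,"dz": -0.03,"ax": 0,"ay": 0,"az": 0,"gripper": 0.01},
    {"dx": 0,"dy": 0,"dz": -0.035,"ax": 0,"ay": 0,"az": 0,"gripper": 0.01},
    {"dx": 0,"dy": 0,"dz": -0.04,"ax": 0,"ay": 0,"az": 0,"gripper": 0.01},
    {"dx": 0,"dy": 0,"dz": -0.044,"ax": 0,"ay": 0,"az": 0,"gripper": 0.01},
    {"dx": 0,"dy": 0,"dz": -0.044,"ax": 0,"ay": 0,"az": 0,"gripper": 0.01},
    {"dx": 0,"dy": 0,"dz": -0.044,"ax": 0,"ay": 0,"az": 0,"gripper": 0.01},
    {"dx": 0,"dy": 0,"dz": -0.044,"ax": 0,"ay": 0,"az": 0,"gripper": 0.01},
  ],
)

```text
time: 14.8
tool_pos: [475.8, 8.3, 365.5]
ee_rot: [-0.145, 0.989, -0.0, 0.0]
ft_force: [0.6, 0.7, -2.7]
grip_width: 22.5
```

```bash
python3 rod.py w16; python3 -c "
import cv2
p=cv2.imread('pics/w16.png')[165:225,290:350];cv2.imwrite('pics/w16y.png',cv2.resize(p,None,fx=10,fy=10,interpolation=cv2.INTER_CUBIC))"
```

```text
14.8 [475.8   8.3 365.5] [-1.449e-01  9.894e-01 -1.000e-04  3.000e-04] [ 0.6  0.7 -2.7] 22.5 [ 0.35  0.12 -0.16  0.   -1.29 -1.63]
tip [476.    8.3  75.5] [317.94765249 190.29979309] zoom [393.29060997 282.69917234]
```

View pics/w16y.png

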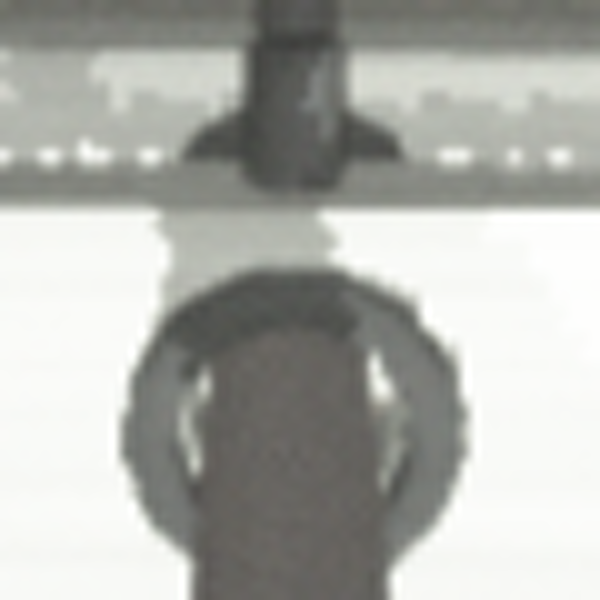

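The rod is through the upper bushing and free, with side forces below 1 N. I'll ease into the lower bore.

Emit:
arm_command(
  plan=[
    {"dx": 0,"dy": 0,"dz": -0.004,"ax": 0,"ay": 0,"az": 0,"gripper": 0.01},
    {"dx": 0,"dy": 0,"dz": -0.008,"ax": 0,"ay": 0,"az": 0,"gripper": 0.01},
    {"dx": 0,"dy": 0,"dz": -0.012,"ax": 0,"ay": 0,"az": 0,"gripper": 0.01},
    {"dx": 0,"dy": 0,"dz": -0.015,"ax": 0,"ay": 0,"az": 0,"gripper": 0.01},
    {"dx": 0,"dy": 0,"dz": -0.015,"ax": 0,"ay": 0,"az": 0,"gripper": 0.01},
  ],
)

```text
time: 15.27
tool_pos: [475.5, 8.3, 349.2]
ee_rot: [-0.145, 0.989, -0.0, -0.001]
ft_force: [0.6, -0.5, -1.7]
grip_width: 22.4
```

Emit:
arm_command(
  plan=[
    {"dx": 0,"dy": 0,"dz": -0.005,"ax": 0,"ay": 0,"az": 0,"gripper": 0.01},
    {"dx": 0,"dy": 0,"dz": -0.01,"ax": 0,"ay": 0,"az": 0,"gripper": 0.01},
    {"dx": 0,"dy": 0,"dz": -0.015,"ax": 0,"ay": 0,"az": 0,"gripper": 0.01},
    {"dx": 0,"dy": 0,"dz": -0.02,"ax": 0,"ay": 0,"az": 0,"gripper": 0.01},
    {"dx": 0,"dy": 0,"dz": -0.025,"ax": 0,"ay": 0,"az": 0,"gripper": 0.01},
    {"dx": 0,"dy": 0,"dz": -0.03,"ax": 0,"ay": 0,"az": 0,"gripper": 0.01},
    {"dx": 0,"dy": 0,"dz": -0.03,"ax": 0,"ay": 0,"az": 0,"gripper": 0.01},
    {"dx": 0,"dy": 0,"dz": -0.03,"ax": 0,"ay": 0,"az": 0,"gripper": 0.01},
    {"dx": 0,"dy": 0,"dz": -0.03,"ax": 0,"ay": 0,"az": 0,"gripper": 0.01},
  ],
)

```text
time: 16.02
tool_pos: [475.8, 8.3, 320.4]
ee_rot: [-0.145, 0.989, -0.0, 0.0]
ft_force: [-0.1, 0.2, -1.3]
grip_width: 22.2
```

```bash
python3 - <<'E'
from h import *
s,p,d,E=snap("scene","s17");cv2.imwrite("pics/s17z.png",cv2.resize(p[90:290,250:400],None,fx=3,fy=3,interpolation=cv2.INTER_CUBIC))
s,p,d,E=snap("wrist","w17");print(s["dq"])
E
```

```text
16.0167 [475.8   8.3 320.4] [-1.449e-01  9.894e-01 -1.000e-04  2.000e-04] [-0.1  0.2 -1.3] 22.2 [ 0.35  0.15 -0.24  0.   -1.18 -1.63]
16.0667 [475.9   8.3 320.5] [-1.449e-01  9.894e-01 -0.000e+00  3.000e-04] [-0.  -0.3 -2.2] 21.9 [ 0.35  0.15 -0.24  0.   -1.18 -1.63]
[ 0.00036565 -0.00147461 -0.00071993 -0.00134903 -0.00160907 -0.0020755 ]
```

View pics/s17z.png

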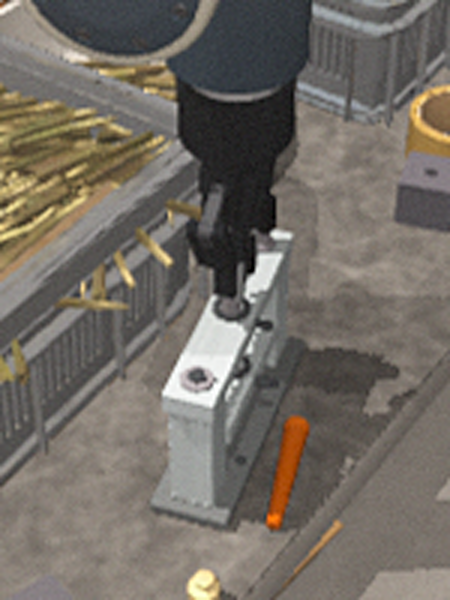

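View pics/w17.png

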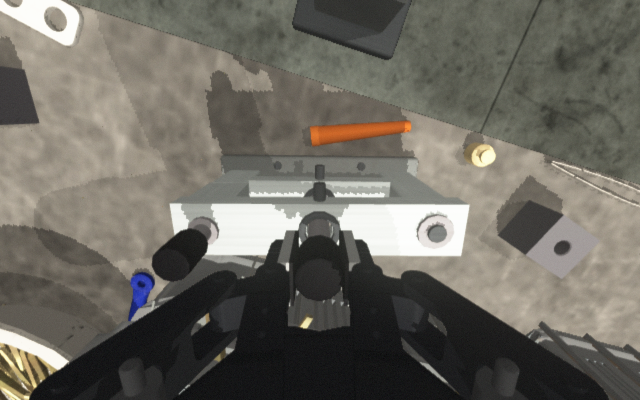

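```bash
python3 -c "
from plant import bot
print(bot.hand_in())"
```

```text
the job is handed in; nothing more can be done
None
```

The lock pin is pushed home and released, and the guide rod is threaded through both bushings and still gripped upright. I handed the job in at about 16.1 s of the 69 s allowed; `hand_in` gives no verdict.

- **Lock pin:** I pushed it down through the bridge into the post until the collar bottomed. The force rose to about 22 N with no further travel, then I opened the gripper and moved away. The wrist pictures show the pin standing seated, with the gripper clear of it.
- **Guide rod:** I lowered it through the upper bushing and then the lower one. Side forces stayed under about 1 N, and the remaining 2 N or so downward is just the rod's weight. Judging by the measured tool pose, the tip is about 30 mm above the table, so about 18 mm below the lower bar. The rod tip itself can't be seen inside the press. The arm is at rest.
- **Bystanders:** In the last pictures the tube and check weight look undisturbed, as does what shows of the tweezers and ring gauge. I compared these by eye and did not measure them.

One move call was refused before anything moved, because some fields were missing from the rows. The wrist camera was about 1 mm off sideways, so I aligned the pin and rod by their position relative to the holes in the picture. No other check failed or disagreed.

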